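# Set the support foot of a pump carrier down on its bearing plate

## Robot

A 6-joint arm with a two-finger parallel gripper is mounted at the origin on the work surface. World frame = base frame: x ahead of the robot, y to its left, z up, the work surface at z = 0. Lengths are in m, angles in rad, forces in N, time in s.
With the tool pointing down it reaches from about 0.225 to 0.875 m from the base axis. Payload 3.4 kg.
Tool frame: the origin (TCP) lies midway between the tips of the shut fingers; the grasp point (between the pads) lies 19 mm behind it (manip.grasp_offset is the distance from the TCP to the grasp point, in m); x points along the fingers, y is the direction in which the jaws open and shut, and the axes are right-handed (so a half turn about x gives the same grasp; the last joint's range is limited). The gripper opens to 85 mm and grips with 20 to 120 N. Pads are 22 mm wide; open, the fingers measure 114 mm over their backs; the gripper's body (76 mm by 85 mm) begins 54 mm behind the grasp point. The pads swing forward as they close: fully open they stand 13 mm farther back than shut.
Start: joints at [-1.464, 0.276, 1.505, -0, 1.361, -0.121], TCP at [0.13, -0.56, 0.231] pointing down, gripper open.
Joint ranges: [-2.89, 2.89], [-0.75, 2.08], [0.22, 2.7], [-1.18, 4.32], [0.11, 2.71], [-2.7, 2.7]. Speed limits (rad/s): [2.57, 2.57, 3.14, 3.14, 3.14, 3.14].

## Interface

Orientations are given as a unit quaternion [w, x, y, z].
In Python, from rig import manip gives the robot as it stands.
- The arm moves only by the shell command python3 -m creep 'ROWS' [OPENING] [FORCE]. ROWS is a JSON object of lists of equal length, an entry for each row: "delta_pos": the shift along the tool's x, y, z in cm, a list of three; "dr": the turn, a rotation vector about the tool's x, y, z in rad, a list of three. In form: {"delta_pos": [[dx, dy, dz], ...], "dr": [[rx, ry, rz], ...]}. A call has 1 to 10 rows; each row is the pose to reach, as a shift and turn from the pose commanded when the call began, along the tool's axes at that moment; what a row does not reach only later rows make up. A row lasts 1/10 s, in which the tool goes at most 50 mm and 8.59 degrees, less where a joint would pass 70% of its speed; a pose out of reach is approached as far as the arm can. A call with a gripper value outside its range is refused whole. OPENING is the opening, from -1 (shut) to 1 (fully open), set as the call begins (- or left out, the last holds). The fingers move at their own pace and stop on an object; FORCE is the grip in N (left out, the last holds). Time passes only in rows, so rows that repeat a pose let the fingers close. It gives the time, the measured TCP pose, the force and the opening at its end, in the units of the state.
- manip.get_state(): the state, without advancing time (a new reading comes with each control period).
- manip.get_image(name): name is "scene" or "top"; returns a dict with "pixels" (420x560x3 uint8, blue, green, red), "depth" (420x560 float32, m along the optical axis (not along the pixel's ray), 0 where there is no reading), "intrinsics" (3x3 intrinsics, pixels), "rvec" (rotation vector, rad) and "tvec" (3), from world to camera coordinates, as OpenCV has them. Camera axes: x right, y down, z forward; pixel columns grow to the right and rows downward; lengths in m; the calibration is good to about 2 mm. A picture is of the moment at which its call begins.
- manip.sign_off(): hands the job in, once; it reports no verdict.
The state is a dict: "clock": time; "qpos": joint angles; "qd": joint speeds; "effort": joint torques, N m; "position": TCP position; "ee_rot": TCP orientation; "contact_force": force on the tool from outside, world axes, zero at the start; "moment": the same for the moment, N m; "width": finger opening in m.
Only numpy, scipy, OpenCV 4.12 (cv2) and the standard library are available. Lean on these libraries where they do the work, as an engineer would, in place of code of your own. Each camera call takes 0.05 s, during which the arm holds its last target. There are 200 camera calls.

## Task

The free end of the pump carrier is still unsupported. Put the flat steel bearing plate on the tray under the raised support foot, with the ring scribed on the plate below the foot, then screw the foot down by its wing grip (clockwise seen from above) until its sole just touches the plate and bears on it lightly: snug, not screwed hard. Let go, and leave the other parts on the bench where they are.

Things in the scene. Friction and masses are not known exactly. Their poses are not given: they have to be found in the camera images.
- bracket: The pump carrier, bolted to the tray: a dark steel beam, 50 mm wide, underside 42 and top 68 mm above the tray, with the support foot at its free end. Along its +y axis follow, from 130 mm on, a shaft cap, the angle plate with the pump (235 mm high) and the pedestal; below the beam all is open for y under 200 mm. Origin: on the foot's vertical axis, at tray level; z up.
- foot_axis (a point): The support foot's axis at tray level. Round rubber-cushioned sole, 50 mm across, on a 12 mm spindle; at first it hangs 9.5 to 12 mm above the tray (1.5 to 4 mm over the plate's top; not measured). A clockwise turn lowers it 6 mm. Free turning takes 0.04 N m. On contact the load grows 27 N per mm (25 N per rad) and adds about 0.015 N m of turning torque per N.
- wing (a point): The foot's steel wing grip, an upright bar 52 mm long, 13 mm thick and 34 mm high on the foot's axis, reaching from 94 to 128 mm above the tray. This point is its centre, 111 mm above the tray; its x axis runs along the bar's length, z up. The wing is captive on the beam's boss (78 mm high): it turns with the foot but stays at this height.
- plate: The loose bearing plate, dark flat steel, 182 x 76 x 8 mm, about 0.9 kg, underside oily. Origin: on its underside below the centre of the scribed ring (58 mm across), 38 mm from its plain end; z up. Its x axis points from the bent-up end to the plain end: the flat reaches from x = -144 mm to +38 mm, and +-38 mm in y.
- plate_tab (a point): The plate's bent-up end, to hold it by: upright, 8 mm thick along the plate's x, 50 mm wide along y, reaching from 8 to 52 mm above the tray. This point is in its middle, 140 mm behind the ring's centre (x = -140 mm in the plate's frame), 38 mm above the underside.
- cap: A white plastic protective cap standing on the tray, 72 mm in diameter, 30 mm high; origin under its centre. Not part of the job.
- spanner: A steel spanner lying on the tray, about 190 x 30 x 9 mm; origin under its middle, x along its length. Not part of the job.
- valve: A small solenoid valve standing on the tray, aluminium block 42 x 36 mm with a black coil on top, 73 mm high; origin under its centre. Not part of the job.
Not all that is in view belongs to the job. There is more than one size of the plate; the one meant has the size given above.

How it is judged:
On the way, in this order (a step that is already met when the one before it is completed fails the run):
1. the plate lies flat on the tray with its ring under the foot, not yet loaded (horizontal distance between plate and bracket below 0.01 m and height (world z) of plate below 0.002 m and angle between plate's own z axis and vertical below 0.03 rad and contact force between bracket and plate below 1 N), for 0.2 s.
2. the foot bears lightly on the plate (horizontal distance between plate and bracket below 0.01 m and contact force between bracket and plate between 1 and 25 N), for 0.3 s.
At the end, for the whole second after the job is handed in: The plate lies flat on the tray, its ring's centre within 10 mm of the foot's axis, at rest; the foot bears on it with 1 to 25 N; everything is let go (all of step 2 and height (world z) of plate below 0.002 m and angle between plate's own z axis and vertical below 0.03 rad and linear speed of plate below 0.005 m/s); the robot touches nothing.
It fails at once if the foot pressed hard on the plate, or was rammed by it (over 40 N) (contact force between bracket and plate above 40 N).
It fails at once if the cap, the spanner or the valve shifted by more than 20 mm (distance of any of cap, spanner, valve from where it was at the start of the episode above 0.02 m).
It also fails if it takes over 69 s, if anything falls off the work surface, if the arm or the gripper's body presses on something with over 40 N, if the wrist force passes 120 N, or if a joint passes its speed limit or range.

## Working session

There is one attempt and no reset: what is moved stays moved. The work goes in short steps, Python scripts to look and compute and a shell command to move; the robot and the scene stay as the last step left them, time stands still between calls to the robot, and variables do not carry over. Pictures are saved under pics/ and viewed, about 8 in all and at most 12, crops included, and the job is handed in when it is done.

```bash
ls; mkdir -p pics; python3 - <<'E'
from rig import manip
import cv2,numpy as np
for n in("scene","top"):
    d=manip.get_image(n); cv2.imwrite(f"pics/{n}0.png",d["pixels"]); np.savez(f"{n}0.npz",**d)
    R=cv2.Rodrigues(d["rvec"])[0]; print(n,d["intrinsics"].tolist(),(-R.T@np.ravel(d["tvec"])).round(3),R.round(2).tolist())
print(manip.get_state())
E
```

```text
pics
scene [[394.1841093291387, 0.0, 273.69539506035136], [0.0, 394.1841093291387, 206.56486884552154], [0.0, 0.0, 1.0]] [0.976 0.584 0.62 ] [[-0.88, 0.47, -0.01], [0.28, 0.5, -0.82], [-0.38, -0.72, -0.57]]
top [[498.15373561855165, 0.0, 271.20730244352455], [0.0, 498.15373561855165, 210.13354885203435], [0.0, 0.0, 1.0]] [ 0.377 -0.107  1.385] [[0.02, -1.0, -0.01], [-0.98, -0.02, -0.18], [0.18, 0.01, -0.98]]
{'clock': 0.1, 'qpos': array([-1.46396477e+00,  2.76559363e-01,  1.50602329e+00, -3.59867692e-05,
        1.36069809e+00, -1.20995957e-01]), 'qd': array([-0.00060023, -0.00150329, -0.00534935, -0.00048266,  0.00095245,
       -0.00189656]), 'effort': array([ 1.59054842e-03, -4.17699158e+01, -2.46404779e+01, -1.67444505e-04,
        5.76194157e-03,  1.33802702e-07]), 'position': array([ 0.12980367, -0.55966743,  0.23050379]), 'ee_rot': array([-0.07978081, -0.70251514, -0.08097462,  0.70253157]), 'contact_force': array([-0.70643214,  0.34762488,  0.04129059]), 'moment': array([0.01704452, 0.00420859, 0.01613667]), 'width': 0.08550574429644058}
```

View pics/top0.png

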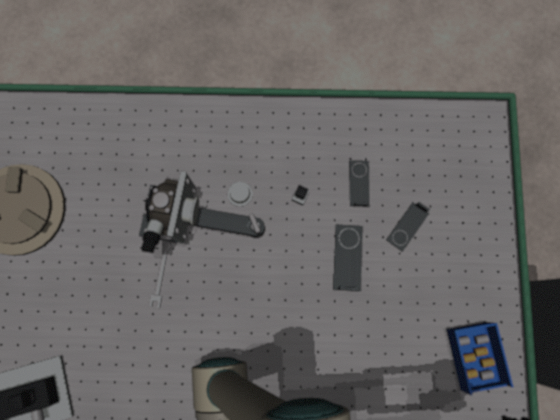

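View pics/scene0.png

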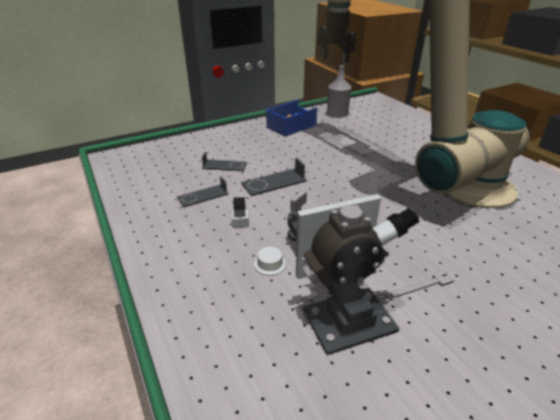

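The large plate at (347,257), about 66x28 px at roughly 360 px/m, fits 182x76 mm. The plates at (359,182) and (407,226) are too small. Next I'll measure and confirm in a crop.

```bash
cat > h.py <<'E'
import numpy as np,cv2
def ray(d,uv,z):
    K=d["intrinsics"];R=cv2.Rodrigues(d["rvec"])[0];t=np.ravel(d["tvec"])
    c=-R.T@t; uv=np.atleast_2d(uv).astype(float)
    r=(R.T@np.linalg.inv(K)@np.c_[uv,np.ones(len(uv))].T).T
    return c+r*((z-c[2])/r[:,2])[:,None]
def proj(d,P): return cv2.projectPoints(np.atleast_2d(P).astype(float),d["rvec"],d["tvec"],d["intrinsics"],None)[0][:,0]
def cloud(d):
    h,w=d["depth"].shape;u,v=np.meshgrid(np.arange(w),np.arange(h));K=d["intrinsics"];Z=d["depth"]
    P=np.stack([(u-K[0,2])/K[0,0]*Z,(v-K[1,2])/K[1,1]*Z,Z],-1)
    R=cv2.Rodrigues(d["rvec"])[0];return (P-np.ravel(d["tvec"]))@R
E
python3 - <<'E'
from h import *
d=np.load("top0.npz");im=d["pixels"]
g=cv2.cvtColor(im,cv2.COLOR_BGR2GRAY);m=(g<80).astype(np.uint8)
m=cv2.morphologyEx(m,cv2.MORPH_OPEN,np.ones((3,3)))
for c in cv2.findContours(m,0,2)[0]:
    x,y,w,h=cv2.boundingRect(c)
    if 130<x<450 and 140<y<320 and cv2.contourArea(c)>100:
        q=ray(d,c[:,0],0.008)[:,:2].astype(np.float32);print((x,y,w,h),np.round(cv2.minAreaRect(q)[0],3),np.round(cv2.minAreaRect(q)[1],3),round(cv2.minAreaRect(q)[2],1))
for uv in[(348,238),(240,192),(300,195),(157,280)]:print(uv,ray(d,uv,.008).round(3))
P=cloud(d)
s=P[205:245,195:270].reshape(-1,3);
for lo,hi in[(.055,.075),(.1,.14)]:
    k=s[(s[:,2]>lo)&(s[:,2]<hi)];print(lo,len(k),k.mean(0).round(3) if len(k) else'',k.min(0).round(3),k.max(0).round(3))
    q=k[:,:2].astype(np.float32);print(cv2.minAreaRect(q))
b=cv2.resize(im[150:310,190:440],None,fx=3.2,fy=3.2,interpolation=2);b=cv2.convertScaleAbs(b,alpha=1.7);cv2.imwrite("pics/crop1.png",b)
E
```

```text
(333, 225, 30, 66) [ 0.506 -0.305] [0.076 0.181] 87.4
(387, 203, 42, 47) [ 0.6   -0.474] [0.057 0.144] 56.2
(295, 186, 13, 13) [ 0.687 -0.173] [0.032 0.035] 64.9
(140, 179, 125, 75) [0.614 0.102] [0.211 0.347] 1.3
(349, 161, 20, 46) [ 0.716 -0.337] [0.054 0.132] 89.7
(348, 238) [[ 0.559 -0.306  0.008]]
(240, 192) [[ 0.684 -0.001  0.008]]
(300, 195) [[ 0.679 -0.171  0.008]]
(157, 280) [[0.431 0.218 0.008]]
0.055 1119 [0.587 0.026 0.069] [ 0.553 -0.074  0.055] [0.624 0.112 0.075]
((0.5873473286628723, 0.01737596094608307), (0.18566393852233887, 0.05086878687143326), 81.18069458007812)
0.1 140 [ 0.581 -0.018  0.127] [ 0.552 -0.065  0.104] [0.621 0.102 0.137]
((0.586461067199707, 0.016113363206386566), (0.1686841994524002, 0.04810420423746109), 82.37902069091797)
```

View pics/crop1.png

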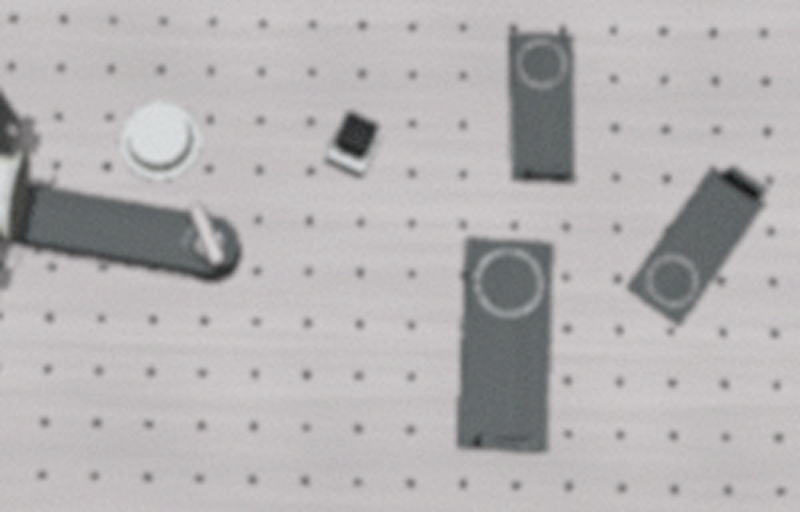

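```bash
cat >> h.py <<'E'
from scipy.spatial.transform import Rotation as Ro
from rig import manip
def R_down(a):  # tool y (jaws) along world yaw a
    x=np.array([0,0,-1.]);y=np.array([np.cos(a),np.sin(a),0]);return np.c_[x,y,np.cross(x,y)]
def need(pos,a):
    s=manip.get_state();q=s["ee_rot"];R=Ro.from_quat([q[1],q[2],q[3],q[0]]).as_matrix()
    a=min([a,a+np.pi,a-np.pi],key=lambda b:np.linalg.norm(Ro.from_matrix(R.T@R_down(b)).as_rotvec()))
    print("t",round(s["clock"],2),"pos",s["position"].round(4),"yawdeg",np.degrees(np.arctan2(R[1,1],R[0,1])).round(2),"q6",s["qpos"][5].round(2),"F",s["contact_force"].round(2),"M",s["moment"].round(3),"w",round(s["width"],4))
    print(" cm",((R.T@(np.array(pos)-s["position"]))*100).round(2),"dr",Ro.from_matrix(R.T@R_down(a)).as_rotvec().round(3))
E
python3 - <<'E'
from h import *
d=np.load("top0.npz");im=d["pixels"];g=cv2.cvtColor(im,6).astype(int)
sub=g[205:240,243:266];print(sub[6:30].tolist()[::2])
for t in(105,120):
    m=(sub>t).astype(np.uint8);m[:, :]=m
    n,l,st,ce=cv2.connectedComponentsWithStats(m)
    for i in range(1,n):
        if st[i,4]>15:
            v,u=np.where(l==i);P=ray(d,np.c_[u+243,v+205],.128)[:,:2].astype(np.float32);r=cv2.minAreaRect(P);print(t,st[i].tolist(),P.mean(0),r)
print(ray(d,[(251.6,215),(257.8,231.3),(254.7,223.1)],.128).round(4))
need([.4188,-.301,.11],np.radians(-2.6))
E
```

```text
[[116, 114, 114, 115, 116, 115, 114, 115, 114, 113, 114, 115, 114, 115, 115, 114, 114, 116, 115, 112, 114, 114, 115], [113, 114, 113, 115, 116, 114, 111, 111, 109, 105, 109, 111, 113, 113, 116, 115, 114, 113, 114, 113, 113, 114, 115], [79, 82, 89, 93, 94, 93, 101, 109, 117, 110, 102, 100, 107, 111, 111, 113, 112, 112, 112, 111, 114, 111, 113], [60, 59, 59, 57, 58, 60, 72, 98, 115, 119, 111, 97, 84, 87, 91, 96, 100, 103, 110, 112, 111, 113, 113], [61, 59, 58, 60, 60, 53, 59, 79, 103, 118, 119, 112, 91, 69, 57, 57, 62, 70, 88, 99, 109, 113, 113], [61, 60, 60, 61, 62, 66, 69, 71, 83, 106, 119, 121, 106, 83, 65, 62, 61, 57, 62, 71, 89, 106, 113], [61, 59, 61, 61, 69, 71, 72, 66, 66, 91, 112, 122, 115, 104, 100, 98, 80, 62, 58, 59, 68, 89, 107], [62, 62, 63, 68, 74, 72, 66, 69, 82, 94, 99, 115, 121, 119, 106, 93, 80, 64, 57, 56, 63, 78, 100], [61, 61, 61, 62, 66, 66, 61, 68, 82, 92, 93, 100, 117, 124, 117, 97, 74, 61, 57, 57, 57, 61, 85], [63, 62, 61, 61, 61, 61, 62, 56, 59, 69, 73, 81, 105, 119, 124, 114, 91, 66, 58, 57, 48, 52, 82], [61, 62, 61, 63, 62, 62, 61, 59, 56, 54, 51, 56, 74, 97, 103, 94, 78, 58, 56, 49, 46, 67, 94], [45, 46, 48, 48, 50, 53, 56, 55, 59, 59, 59, 53, 53, 50, 47, 39, 35, 36, 33, 37, 58, 90, 110]]
105 [0, 0, 23, 26, 318] [ 0.6034615  -0.05117641] ((0.5909703969955444, -0.04847278818488121), (0.06509432941675186, 0.05662533640861511), 1.433644413948059)
105 [0, 27, 23, 8, 54] [ 0.5385951  -0.05352554] ((0.5442723035812378, -0.04997742548584938), (0.01794232241809368, 0.055953703820705414), 1.433655023574829)
[[ 0.5972 -0.0423  0.128 ]
 [ 0.5553 -0.0593  0.128 ]
 [ 0.5763 -0.0508  0.128 ]]
t 0.1 pos [ 0.1298 -0.5597  0.2305] yawdeg -76.95 q6 -0.12 F [-0.71  0.35  0.04] M [0.017 0.004 0.016] w 0.0855
 cm [ 12.09 -18.65 -33.99] dr [-1.298e+00 -1.000e-03  1.000e-03]
```

Large plate at (347,257) measures 181x76 mm, so it is the one meant; the others are 144x57 and 132x54. The ring is near (0.559,-0.307), the tab faces the robot near (0.419,-0.301), and the foot is at (0.5765,-0.050) with the wing at yaw about 22°. Next I move above the tab.

```bash
python3 -m creep '{"delta_pos":[[1.3,-2.0,-3.7],[2.6,-4.1,-7.5],[3.9,-6.2,-11.3],[5.3,-8.3,-15.1],[6.7,-10.4,-18.9],[8.0,-12.5,-22.7],[9.4,-14.6,-26.5],[10.8,-16.7,-30.3],[12.1,-18.65,-34],[12.1,-18.65,-34]],"dr":[[-0.14,0,0],[-0.28,0,0],[-0.42,0,0],[-0.56,0,0],[-0.7,0,0],[-0.84,0,0],[-0.98,0,0],[-1.12,0,0],[-1.26,0,0],[-1.298,0,0]]}'
python3 - <<'E'
from h import *
need([.4188,-.301,.018],np.radians(-2.6))
d=manip.get_image("scene");np.savez("s1.npz",**d)
print(proj(d,[[.4188,-.301,.052],[.559,-.307,.008]]).round(0))
b=d["pixels"][110:260,180:380];cv2.imwrite("pics/s1.png",cv2.convertScaleAbs(cv2.resize(b,None,fx=4,fy=4,interpolation=2),alpha=1.4))
E
```

```text
clock: 1.1
position: [0.4209, -0.2972, 0.1082]
ee_rot: [0.489, 0.51, 0.492, -0.508]
contact_force: [0.4, -0.7, -0.4]
width: 0.0851
t 1.1 pos [ 0.4209 -0.2972  0.1082] yawdeg -2.11 q6 -0.72 F [ 0.41 -0.65 -0.41] M [-0.027  0.007 -0.022] w 0.0851
 cm [ 9.02 -0.18  0.43] dr [ 0.009 -0.004  0.002]
[[300. 161.]
 [257. 185.]]
```

View pics/s1.png

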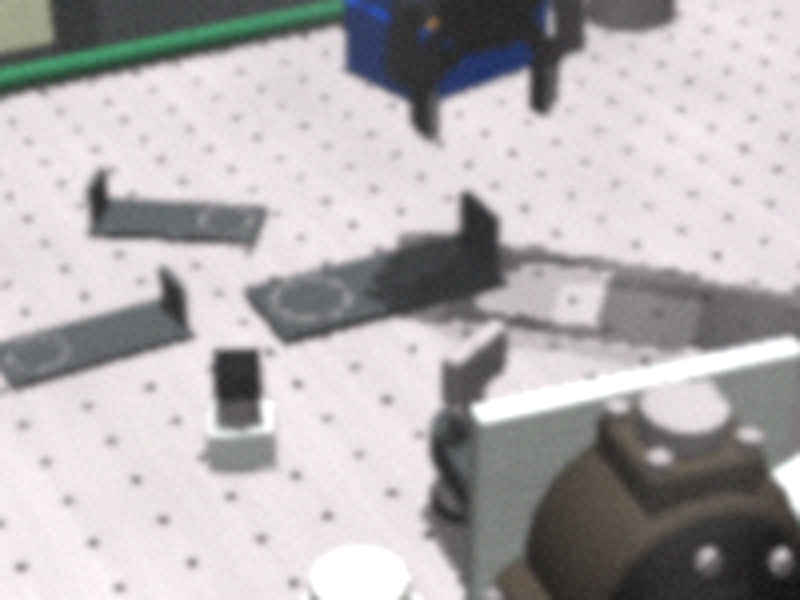

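The picture shows the tab's top at about crop (480,205), full-frame (300,161). That agrees with the projected position, so I descend and grip.

```bash
python3 -m creep '{"delta_pos":[[2,-0.2,0.4],[4.5,-0.2,0.4],[7,-0.2,0.4],[8.5,-0.2,0.4],[9.0,-0.2,0.4],[9.0,-0.2,0.4]],"dr":[[0.009,-0.004,0],[0.009,-0.004,0],[0.009,-0.004,0],[0.009,-0.004,0],[0.009,-0.004,0],[0.009,-0.004,0]]}'
python3 -c "
from h import *
need([.4188,-.301,.018],np.radians(-2.6))"
```

```text
clock: 1.75
position: [0.4162, -0.3057, 0.0198]
ee_rot: [-0.487, -0.512, -0.486, 0.515]
contact_force: [-0.4, 0.9, 0.3]
width: 0.0854
t 1.75 pos [ 0.4162 -0.3057  0.0198] yawdeg -3.16 q6 -0.71 F [-0.45  0.91  0.3 ] M [0.02  0.044 0.037] w 0.0854
 cm [ 0.18  0.23 -0.49] dr [-0.01   0.003  0.001]
```

```bash
python3 -m creep '{"delta_pos":[[0.1,0.2,-0.45],[0.1,0.2,-0.45]],"dr":[[-0.01,0,0],[-0.01,0,0]]}'
python3 -m creep '{"delta_pos":[[0,0,0],[0,0,0],[0,0,0],[0,0,0],[0,0,0],[0,0,0],[0,0,0],[0,0,0],[0,0,0],[0,0,0]],"dr":[[0,0,0],[0,0,0],[0,0,0],[0,0,0],[0,0,0],[0,0,0],[0,0,0],[0,0,0],[0,0,0],[0,0,0]]}' -1 70
python3 -c "
from h import *
need([.4188,-.301,.018],np.radians(-2.6))"
```

```text
clock: 1.95
position: [0.4196, -0.3013, 0.0201]
ee_rot: [-0.49, -0.51, -0.487, 0.512]
contact_force: [1.0, -0.7, 0.0]
width: 0.0859
clock: 2.95
position: [0.4189, -0.3013, 0.0195]
ee_rot: [-0.49, -0.51, -0.488, 0.512]
contact_force: [-0.6, 1.1, 6.4]
width: 0.0073
t 2.95 pos [ 0.4189 -0.3013  0.0195] yawdeg -2.51 q6 -0.71 F [-0.59  1.06  6.43] M [0.063 0.147 0.096] w 0.0073
 cm [ 0.15 -0.01 -0.03] dr [0.002 0.004 0.   ]
```

```bash
python3 -m creep '{"delta_pos":[[-0.03,0,-1],[-0.03,0.1,-3],[-0.03,0.2,-5.2],[-0.03,0.3,-7.5],[-0.03,0.35,-10],[-0.03,0.4,-12.4],[-0.03,0.4,-14.5],[-0.03,0.4,-16],[-0.03,0.4,-17],[-0.03,0.4,-17]],"dr":[[0,0,0],[0,0,0],[0,0,0],[0,0,0],[0,0,0],[0,0,0],[0,0,0],[0,0,0],[0,0,0],[0,0,0]]}'
python3 - <<'E'
from h import *
need([.4366,-.0439,.0195],np.radians(-2.6))
d=manip.get_image("top");np.savez("t2.npz",**d);e=manip.get_image("scene");np.savez("s2.npz",**e)
a=cv2.resize(d["pixels"][170:310,180:340],None,fx=2.5,fy=2.5,interpolation=2)
b=cv2.resize(e["pixels"][140:280,210:370],None,fx=2.5,fy=2.5,interpolation=2)
cv2.imwrite("pics/ts2.png",cv2.convertScaleAbs(np.hstack([a,b]),alpha=1.5))
E
```

```text
clock: 3.95
position: [0.4312, -0.1298, 0.0194]
ee_rot: [-0.49, -0.511, -0.488, 0.511]
contact_force: [1.5, 5.3, 7.8]
width: 0.0071
t 3.95 pos [ 0.4312 -0.1298  0.0194] yawdeg -2.5 q6 -0.4 F [1.53 5.33 7.83] M [ 0.678 -0.139  0.135] w 0.0071
 cm [-0.03  0.16 -8.6 ] dr [ 0.002  0.003 -0.002]
```

View pics/ts2.png

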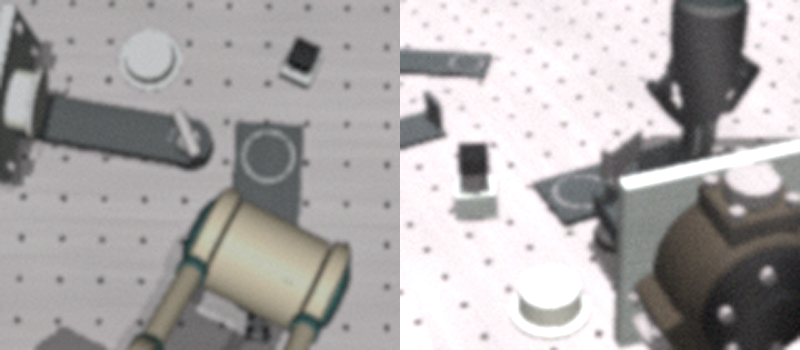

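Plate gripped and moving with the tool, yaw unchanged. The ring shows at left crop (269,157), about full-frame (287.6,232.8). Checking it numerically.

```bash
python3 - <<'E'
from h import *
d=np.load("t2.npz");g=cv2.cvtColor(d["pixels"],6)
print(ray(d,[(287.6,232.8)],.008).round(4))
m=cv2.inRange(g,50,80)*0
s=g[218:256,272:303].astype(int);k=(s>72)&(s<100)
v,u=np.where(k);p=np.c_[u+272,v+218];k=(abs(np.hypot(p[:,0]-287.6,p[:,1]-232.8)-10.3)<3);p=p[k].astype(np.float32)
(c,ax,an)=cv2.fitEllipse(p);print(len(p),c,ax,ray(d,[c],.008).round(4))
t=np.load("top0.npz");print("foot sole/beam end check",ray(t,[(263.5,229)],.068).round(4))
E
```

```text
[[ 0.57  -0.138  0.008]]
187 (287.16900634765625, 232.13845825195312) (19.787508010864258, 21.257850646972656) [[ 0.5718 -0.1368  0.008 ]]
foot sole/beam end check [[ 0.5704 -0.0721  0.068 ]]
```

```bash
python3 -m creep '{"delta_pos":[[0,0,-0.7],[0,0.05,-2],[0,0.1,-3.5],[0,0.15,-5],[0,0.17,-6.5],[0,0.17,-7.7],[0,0.17,-8.4],[0,0.17,-8.65],[0,0.17,-8.65],[0,0.17,-8.65]],"dr":[[0,0,0],[0,0,0],[0,0,0],[0,0,0],[0,0,0],[0,0,0],[0,0,0],[0,0,0],[0,0,0],[0,0,0]]}'
python3 - <<'E'
from h import *
need([.4366,-.0439,.0195],np.radians(-2.6))
d=manip.get_image("top");np.savez("t3.npz",**d);e=manip.get_image("scene");np.savez("s3.npz",**e)
a=cv2.resize(d["pixels"][170:310,180:340],None,fx=2.5,fy=2.5,interpolation=2)
b=cv2.resize(e["pixels"][140:280,210:370],None,fx=2.5,fy=2.5,interpolation=2)
cv2.imwrite("pics/ts3.png",cv2.convertScaleAbs(np.hstack([a,b]),alpha=1.5))
E
```

```text
clock: 5.05
position: [0.4373, -0.0453, 0.0194]
ee_rot: [-0.491, -0.511, -0.487, 0.511]
contact_force: [1.1, -1.4, 9.6]
width: 0.0067
t 5.05 pos [ 0.4373 -0.0453  0.0194] yawdeg -2.54 q6 -0.21 F [ 1.09 -1.35  9.64] M [-0.136  0.101 -0.07 ] w 0.0067
 cm [-0.01 -0.08 -0.13] dr [ 0.001  0.004 -0.003]
```

View pics/ts3.png

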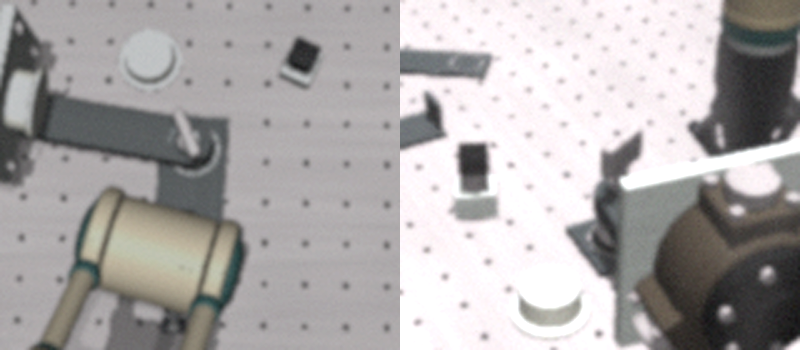

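Ring now encircles the sole (left crop (190,150)); the plate looks flat. Release and rise.

```bash
python3 -m creep '{"delta_pos":[[0,0,0],[0,0,0],[0,0,0],[0,0,0],[0,0,0],[0,0,0],[-2,0,0],[-5,0,0],[-9,0,0],[-13,0,0]],"dr":[[0,0,0],[0,0,0],[0,0,0],[0,0,0],[0,0,0],[0,0,0],[0,0,0],[0,0,0],[0,0,0],[0,0,0]]}' 1
python3 - <<'E'
from h import *
need([.5765,-.0503,.16],np.radians(112))
d=np.load("t3.npz");print("ring right edge",ray(d,[(267.2,230)],.008),"plate right edge",ray(d,[(180+228/2.5,170+119/2.5),(180+222/2.5,170+220/2.5)],.008))
E
```

```text
clock: 6.15
position: [0.4354, -0.0446, 0.1496]
ee_rot: [-0.489, -0.51, -0.488, 0.512]
contact_force: [1.7, 0.0, 0.5]
width: 0.0853
t 6.15 pos [ 0.4354 -0.0446  0.1496] yawdeg -2.53 q6 -0.21 F [1.72 0.04 0.47] M [-0.011  0.018 -0.008] w 0.0853
 cm [-1.06 14.12 -0.05] dr [ 1.143e+00  4.000e-03 -1.000e-03]
ring right edge [[ 0.57661478 -0.0809748   0.008     ]] plate right edge [[ 0.6119658  -0.09134212  0.008     ]
 [ 0.49861049 -0.08728669  0.008     ]]
```

```bash
python3 -m creep '{"delta_pos":[[-1.5,0.5,0],[-2.5,2,0],[-2.5,4,0],[-2.5,6,0],[-2.5,8,0],[-2.5,10,0],[-2.5,12,0],[-2.5,13.3,0],[-2.5,14.1,0],[-2.5,14.1,0]],"dr":[[-0.14,0,0],[-0.28,0,0],[-0.42,0,0],[-0.56,0,0],[-0.7,0,0],[-0.84,0,0],[-0.98,0,0],[-1.12,0,0],[-1.26,0,0],[-1.4,0,0]]}'
python3 -m creep '{"delta_pos":[[0,0,0],[0,0,0],[0,0,0],[0,0,0],[0,0,0],[0,0,0]],"dr":[[-0.14,0,0],[-0.28,0,0],[-0.42,0,0],[-0.56,0,0],[-0.6,0,0],[-0.6,0,0]]}'
python3 - <<'E'
from h import *
need([.5765,-.0503,.092],np.radians(112))
d=manip.get_image("scene");np.savez("s4.npz",**d);print(manip.get_state()["qpos"].round(2))
print(proj(d,[[.5765,-.0503,.128],[.5765,-.0503,0.008]]).round(1))
b=d["pixels"][130:270,230:410];cv2.imwrite("pics/s4.png",cv2.convertScaleAbs(cv2.resize(b,None,fx=4,fy=4,interpolation=2),alpha=1.4))
E
```

```text
clock: 7.15
position: [0.578, -0.0509, 0.173]
ee_rot: [0.703, 0.072, 0.703, -0.075]
contact_force: [0.5, -0.1, -1.1]
width: 0.0852
clock: 7.75
position: [0.5767, -0.0508, 0.1733]
ee_rot: [0.694, -0.137, 0.695, 0.134]
contact_force: [-0.1, 0.2, 0.1]
width: 0.0856
t 7.75 pos [ 0.5767 -0.0508  0.1733] yawdeg 112.06 q6 -2.16 F [-0.14  0.19  0.09] M [-0.008 -0.026  0.058] w 0.0856
 cm [8.12 0.08 0.02] dr [ 0.001 -0.002  0.003]
[-0.21  0.32  1.59 -0.    1.23 -2.16]
[[298.8 194.6]
 [297.4 235.6]]
```

View pics/s4.png

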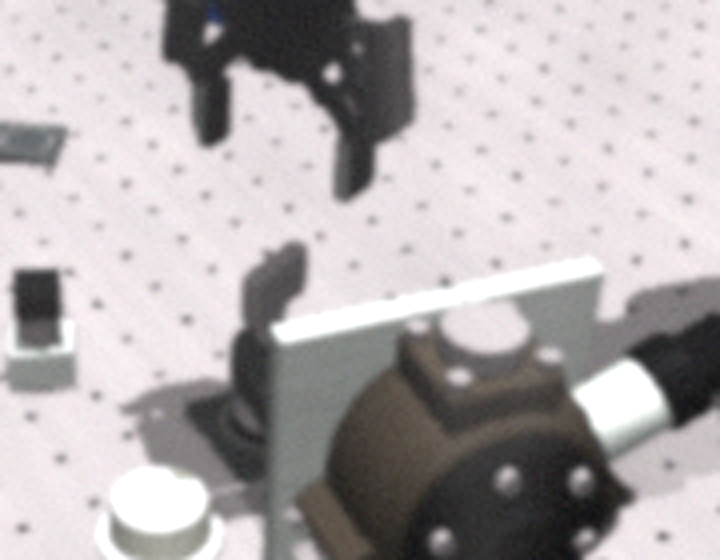

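Wing top sits at crop (276,258), i.e. full-frame (299,194.5), which matches the projection, with the jaws straddling it above. Descend and grip gently.

```bash
python3 -m creep '{"delta_pos":[[2,0.05,0],[4,0.05,0],[6,0.05,0],[7.5,0.05,0],[8.1,0.05,0],[8.1,0.05,0]],"dr":[[0,0,0],[0,0,0],[0,0,0],[0,0,0],[0,0,0],[0,0,0]]}'
python3 -m creep '{"delta_pos":[[0,0,0],[0,0,0],[0,0,0],[0,0,0],[0,0,0],[0,0,0],[0,0,0],[0,0,0],[0,0,0],[0,0,0]],"dr":[[0,0,0],[0,0,0],[0,0,0],[0,0,0],[0,0,0],[0,0,0],[0,0,0],[0,0,0],[0,0,0],[0,0,0]]}' -1 35
cat >> h.py <<'E'
def meas(n=8):
    A=[]
    for _ in range(n): manip.get_image("top");s=manip.get_state();A.append(np.r_[s["contact_force"],s["moment"]])
    A=np.array(A);q=s["ee_rot"];R=Ro.from_quat([q[1],q[2],q[3],q[0]]).as_matrix()
    print("t",round(s["clock"],2),"F,M",A.mean(0).round(3),"sdMz",A[:,5].std().round(3),"yaw",np.degrees(np.arctan2(R[1,1],R[0,1])).round(2),"q6",s["qpos"][5].round(2),"pos",s["position"].round(4),"w",round(s["width"],4))
E
python3 -c "
from h import *
meas()"
```

```text
clock: 8.4
position: [0.5761, -0.0506, 0.0917]
ee_rot: [0.693, -0.136, 0.695, 0.134]
contact_force: [0.0, 0.2, 0.2]
width: 0.0853
clock: 9.4
position: [0.577, -0.0508, 0.093]
ee_rot: [0.694, -0.137, 0.694, 0.134]
contact_force: [-0.0, -1.0, 5.3]
width: 0.0125
t 9.8 F,M [ 0.253 -1.521  5.267  0.095  0.131  0.024] sdMz 0.018 yaw 112.07 q6 -2.16 pos [ 0.5771 -0.0508  0.093 ] w 0.0123
```

```bash
python3 -m creep '{"delta_pos":[[0,0,0],[0,0,0],[0,0,0],[0,0,0],[0,0,0],[0,0,0],[0,0,0],[0,0,0],[0,0,0],[0,0,0]],"dr":[[0.13,0,0],[0.26,0,0],[0.39,0,0],[0.52,0,0],[0.65,0,0],[0.78,0,0],[0.91,0,0],[1.04,0,0],[1.17,0,0],[1.3,0,0]]}'
python3 -c "
from h import *
meas()"
```

```text
clock: 10.8
position: [0.5772, -0.0504, 0.093]
ee_rot: [0.634, 0.313, 0.633, -0.315]
contact_force: [-0.2, -0.6, 5.2]
width: 0.0129
t 11.2 F,M [ 0.378 -0.346  4.957  0.227  0.058 -0.035] sdMz 0.032 yaw 37.57 q6 -0.86 pos [ 0.5771 -0.0505  0.093 ] w 0.0126
```

```bash
for i in 1 2; do python3 -m creep '{"delta_pos":[[0,0,0],[0,0,0],[0,0,0],[0,0,0]],"dr":[[0.05,0,0],[0.1,0,0],[0.15,0,0],[0.2,0,0]]}' | head -1
python3 -c "
from h import *
print(manip.get_state()['moment'].round(3));meas(4)"; done
```

```text
clock: 11.6
[0.2   0.039 0.011]
t 11.8 F,M [ 0.288 -0.052  5.206  0.255  0.075 -0.082] sdMz 0.02 yaw 26.11 q6 -0.66 pos [ 0.5772 -0.0504  0.093 ] w 0.0131
clock: 12.2
[0.325 0.116 0.005]
t 12.4 F,M [ 0.322 -0.196  5.135  0.266  0.081 -0.05 ] sdMz 0.043 yaw 14.64 q6 -0.46 pos [ 0.5772 -0.0504  0.0929] w 0.0126
```

```bash
for i in 1 2; do python3 -m creep '{"delta_pos":[[0,0,0],[0,0,0],[0,0,0],[0,0,0]],"dr":[[0.05,0,0],[0.1,0,0],[0.15,0,0],[0.2,0,0]]}' | head -1
python3 -c "
from h import *
print(manip.get_state()['moment'].round(3));meas(5)"; done
```

```text
clock: 12.8
[0.207 0.022 0.041]
t 13.05 F,M [ 0.55   0.424  5.174  0.266  0.026 -0.069] sdMz 0.03 yaw 3.23 q6 -0.26 pos [ 0.5773 -0.0504  0.093 ] w 0.0124
clock: 13.45
[ 0.355 -0.018  0.086]
t 13.7 F,M [ 1.067 -0.21   5.206  0.289  0.04  -0.051] sdMz 0.028 yaw -8.23 q6 -0.06 pos [ 0.5774 -0.0504  0.0929] w 0.0126
```

```bash
for i in 1 2 3 4 5 6 7 8; do python3 -m creep '{"delta_pos":[[0,0,0]],"dr":[[0.05,0,0]]}' >/dev/null
python3 -c "
from h import *
s=manip.get_state();print(round(s['clock'],2),s['contact_force'].round(2),s['moment'].round(3))"; done; python3 -c "
from h import *
meas(5)"
```

```text
13.8 [2.02 0.05 4.72] [0.349 0.097 0.034]
13.9 [1.33 0.97 5.28] [0.35  0.067 0.026]
14.0 [ 2.62 -0.57  5.68] [0.307 0.022 0.004]
14.1 [1.1  0.03 4.27] [0.379 0.052 0.07 ]
14.2 [2.62 0.6  4.44] [0.335 0.076 0.051]
14.3 [ 1.69 -0.65  5.55] [0.351 0.053 0.1  ]
14.4 [1.72 0.6  5.48] [0.34  0.127 0.075]
14.5 [1.52 0.55 4.89] [0.375 0.067 0.109]
t 14.75 F,M [ 1.583  0.029  4.822  0.334  0.033 -0.102] sdMz 0.024 yaw -31.17 q6 0.34 pos [ 0.5775 -0.0504  0.093 ] w 0.0126
```

```bash
for i in 1 2 3 4 5; do python3 -m creep '{"delta_pos":[[0,0,0]],"dr":[[0.05,0,0]]}' >/dev/null
python3 -c "
from h import *
s=manip.get_state();print(round(s['clock'],2),s['contact_force'].round(2),s['moment'].round(3))"; done; python3 -c "
from h import *
meas(5)"
```

```text
14.85 [ 1.8  -1.57  4.7 ] [0.336 0.096 0.168]
14.95 [0.78 0.07 5.19] [0.337 0.046 0.156]
15.05 [ 1.31 -0.17  5.87] [0.398 0.053 0.138]
15.15 [ 2.16 -1.07  6.15] [0.34  0.051 0.148]
15.25 [ 2.25 -0.47  5.33] [ 0.388 -0.009  0.185]
t 15.5 F,M [ 1.794  0.041  4.959  0.344  0.024 -0.077] sdMz 0.023 yaw -45.48 q6 0.59 pos [ 0.5776 -0.0504  0.093 ] w 0.0122
```

Torque rose from 0.04 to about 0.17 N m, so the load is roughly 9 N. One small confirming turn, then release and rise.

```bash
for i in 1 2; do python3 -m creep '{"delta_pos":[[0,0,0]],"dr":[[0.05,0,0]]}' >/dev/null
python3 -c "
from h import *
s=manip.get_state();print(round(s['clock'],2),s['contact_force'].round(2),s['moment'].round(3))"; done
python3 -m creep '{"delta_pos":[[0,0,0],[0,0,0],[0,0,0],[0,0,0]],"dr":[[0,0,0],[0,0,0],[0,0,0],[0,0,0]]}'
python3 -m creep '{"delta_pos":[[0,0,0],[0,0,0],[0,0,0],[0,0,0],[0,0,0],[0,0,0],[-1,0,0],[-3,0,0],[-6,0,0],[-9,0,0]],"dr":[[0,0,0],[0,0,0],[0,0,0],[0,0,0],[0,0,0],[0,0,0],[0,0,0],[0,0,0],[0,0,0],[0,0,0]]}' 1
python3 - <<'E'
from h import *
meas(3)
d=manip.get_image("top");np.savez("t5.npz",**d);e=manip.get_image("scene");np.savez("s5.npz",**e)
a=cv2.resize(d["pixels"][170:310,180:340],None,fx=2.5,fy=2.5,interpolation=2)
b=cv2.resize(e["pixels"][140:280,210:370],None,fx=2.5,fy=2.5,interpolation=2)
cv2.imwrite("pics/ts5.png",cv2.convertScaleAbs(np.hstack([a,b]),alpha=1.5))
E
```

```text
15.6 [1.59 0.85 5.53] [0.392 0.033 0.191]
15.7 [1.64 0.41 4.74] [0.418 0.063 0.209]
clock: 16.1
position: [0.5776, -0.0505, 0.093]
ee_rot: [0.236, 0.667, 0.233, -0.667]
contact_force: [1.3, -1.2, 5.4]
width: 0.0128
clock: 17.1
position: [0.5765, -0.0503, 0.184]
ee_rot: [-0.236, -0.666, -0.233, 0.668]
contact_force: [-0.3, 0.5, -0.5]
width: 0.0855
t 17.25 F,M [ 0.479 -0.076  0.719  0.005 -0.029  0.015] sdMz 0.012 yaw -51.22 q6 0.69 pos [ 0.5784 -0.0506  0.1857] w 0.0858
```

View pics/ts5.png

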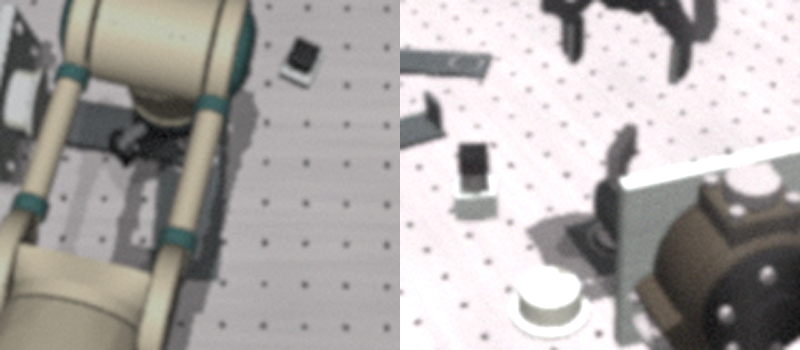

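The plate corner stays at right crop (570,228), as before. The wing has turned, the gripper is clear, and the cap and valve have not moved. Handing in.

```bash
python3 -c "
from rig import manip
print(manip.sign_off(), manip.get_state()['clock'])"
```

```text
the job is handed in; nothing more can be done
the job is handed in; nothing more can be done
```

The bearing plate is under the foot, the foot is screwed down onto it, and I handed the job in a little after 17 s. The hand-in gives no verdict.

- **Plate:** I picked the one measuring 181 x 76 mm, gripped it by its tab and slid it under the foot. In the top view its ring came out about 2 to 3 mm from the foot's axis (limit 10 mm). The last scene view shows the plate's corner unmoved since.
- **Foot:** I turned the wing about 163° clockwise in one grip. The turning torque rose from about 0.04 N m (free) to 0.2 N m. By the figures given, that means the sole bears on the plate with roughly 11 N.
- **End state:** The gripper is open and about 90 mm above the wing, with wrist forces near zero. The valve and cap look unmoved in the last view.

**Less certain:**
- The load comes only from torque read while turning. The noise of about 0.03 N m makes it good to roughly ±3 N.
- With the arm stopped, the torque read slightly negative (-0.05 to -0.10 N m). I took that as the arm settling back against friction, so it neither confirms nor contradicts the load.
- I did not check the spanner in the last pictures, but the arm never came near it.

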